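# Pack the filter discs down the green tube

### The job

Take the green-handled packing rod out of the rack and, with it, push the two filter discs in the green-footed tube all the way down until they sit together on the bottom, pressing firmly. Then hang the rod back in the same hole of the rack and let go.

Things in the scene. Friction and masses are not known exactly. Their poses are not given: they have to be found in the camera images.
- rod_grip (a point): Centre of the green-handled rod's handle (24 mm diameter, 50 tall). It hangs upright, z up, in a 40 mm hole of a rack (plate top 118 mm over the table); the black-handled brush 120 mm beside it (top 149 mm high) stays. Below this point: collar (56 wide) at 25 to 31 mm, resting on the rack, cone from 38 wide to 14 at 48 mm, shaft, foot (20 wide) ending 131 mm below. Lifted 150 mm it clears everything.
- tube_mouth (a point): Centre of the open top of the fixed, upright clear tube with green foot and lip (not the orange or grey ones); z up, 118 mm above the table. Bore 40 mm, lip 68 mm across, inner floor 106 mm down. In it are a white and, above it, a blue disc, each 37 mm wide, 12 thick. The blue one's top starts 27 to 54 mm below this point and is 82 mm below it when packed fully down.
- lower_disc (a joint): How far the white lower disc has gone down the tube, in m: starts at 0 to 0.012; 0.030 is on the tube's floor. Its rubber ring holds it where it is left and yields to about 3 N.
- upper_disc (a joint): How far the blue upper disc has come down towards the white one, in m: starts at 0 to 0.015; 0.025 is resting on it. Its ring yields to about 1.5 N, so the rod first closes the gap, then moves both. Once both are home the stop is hard: 10 to 20 N is a firm press.
Not all that is in view belongs to the job. Leave any purple look-alike of the part that bears rod_grip alone.

How it is judged:
On the way, in this order (a step that is already met when the one before it is completed fails the run):
1. the rod's foot is inside the green tube, through its mouth (horizontal distance between rod_grip and tube_mouth below 0.03 m and z of rod_grip in the frame of tube_mouth below 0.125 m and angle between rod_grip's own z axis and vertical below 0.26 rad), for 0.1 s.
2. both discs are at the bottom and the rod presses on them firmly (over 5 N) (value of joint lower_disc above 0.027 m and value of joint upper_disc above 0.022 m and contact force between rod and upper_disc above 5 N), for 0.1 s.
At the end, for the whole second after the job is handed in: Both discs are within 3 mm of fully down (white on the floor, blue on white), and the rod hangs at rest in the hole it came from, within 15 mm of where it was and upright within 10 degrees (value of joint lower_disc above 0.027 m and value of joint upper_disc above 0.022 m and distance of rod_grip from where it was at the start of the episode below 0.015 m and angle between rod_grip's own z axis and vertical below 0.175 rad and linear speed of rod below 0.03 m/s); the robot touches nothing.
It also fails if it takes over 51 s, if anything falls off the work surface, if the arm or the gripper's body presses on something with over 40 N, if the wrist force passes 120 N, or if a joint passes its speed limit or range.

### The arm

A 6-joint arm with a two-finger parallel gripper is mounted at the origin on the work surface. World frame = base frame: x ahead of the robot, y to its left, z up, the work surface at z = 0. Lengths are in m, angles in rad, forces in N, time in s.
With the tool pointing down it reaches from about 0.375 to 0.9 m from the base axis. Payload 3.1 kg.
Tool frame: the origin (TCP) lies on the centre line of the jaws, within the pads' length; the fingertips stand 17 mm ahead of it and the grasp point (between the pads) lies 2 mm behind it; x points along the fingers, y is the direction in which the jaws open and shut, and the axes are right-handed (so a half turn about x gives the same grasp; the last joint's range is limited). The gripper opens to 85 mm and grips with 20 to 120 N. Pads are 22 mm wide; open, the fingers measure 114 mm over their backs; the gripper's body (76 mm by 85 mm) begins 54 mm behind the grasp point. The pads swing forward as they close: fully open they stand 13 mm farther back than shut.
Start: joints at [1.036, 0.527, 1.433, -0, 1.181, -0.178], TCP at [0.218, 0.586, 0.248] pointing down, gripper open.
Joint ranges: [-3.08, 3.08], [-0.75, 2.2], [0.22, 2.44], [-1.43, 4.57], [0, 2.65], [-2.85, 2.85]. Speed limits (rad/s): [2.79, 2.79, 3.14, 3.14, 3.14, 3.14].

### API

Orientations are given as a unit quaternion [x, y, z, w].
In Python, from station import sensors, imaging, order, finder gives the robot as it stands.
- The arm moves only by the tool apply_moves, never from a script. Its argument "moves" is a list of rows, each an object of numbers: "x", "y", "z": the shift along the tool's x, y, z in m; "ax", "ay", "az": the turn, a rotation vector about the tool's x, y, z in degrees. A call has 1 to 10 rows; each row shifts and turns the pose as measured when the row begins, along the tool's axes as they then stand; what a row does not reach is not made up. A row lasts 1/12 s, in which the tool goes at most 41.7 mm and 7.16 degrees, less where a joint would pass 70% of its speed; a pose out of reach is approached as far as the arm can. A call is refused whole if a number of a shift passes 0.0417 or a number of a turn 7.16, either way. A call with a gripper value outside its range is refused whole. "fingers" is the closure, from -1 (fully open) to 1 (shut), so that 0 is half open, set as the call begins (left out, the last holds). The fingers move at their own pace and stop on an object; "squeeze" is the grip in N (left out, the last holds). Time passes only in rows, so rows that do not move let the fingers close. It gives the time, the measured TCP pose, the force and the opening at its end, in the units of the state.
- sensors.sense(): the state, without advancing time (a new reading comes with each control period).
- imaging.snapshot(name): name is "scene" or "top"; returns the picture (384x512x3 uint8, red, green, blue); there is no depth.
- imaging.camera_info(name): a dict with "intrinsics" (3x3 intrinsics, pixels), "k1" (the pictures are not rectified: a ray, as slopes to the right and down, at radius r is drawn at 1 + k1 r^2 times it, then the intrinsics apply), "world_from_camera" (4x4, takes a point from camera to world coordinates). Camera axes: x right, y down, z forward; pixel columns grow to the right and rows downward; lengths in m; the calibration is good to about 2 mm. A picture is of the moment at which its call begins. camera_info takes no time and is no camera call.
- order.sign_off(): hands the job in, once; it reports no verdict.
Trained networks look in the newest picture that a camera, given by its name, has taken for a name from the list of things; names that differ only in an ending like _2 or _b are one class to them, and where a whole thing is asked for, a point or a joint stands for the part that bears it (a point fixed in the world has none). Each returns a list of dicts, best first, with "p" (0 to 1); they miss things now and then, are a little off and sometimes report something else, mostly with a low value. They report only what shows in the picture. A call takes as long as a camera call. They do not tell look-alikes from the thing itself.
- finder.recognise(thing, camera): "at" ([x, y, z] in m, in world coordinates, good to about 4 mm: the middle of the surface that is visible of it).
- finder.cut_out(thing, camera): "pixels" (384x512 bool, what is visible of it).
- finder.mark_of(thing, camera): "at" ([x, y, z] in m, in world coordinates, good to about 4 mm: a listed point, or the origin of a listed thing).
The state is a dict: "t": time; "q": joint angles; "qd": joint speeds; "tau": joint torques, N m; "tcp_pos": TCP position; "tool_rot": TCP orientation; "force": force on the tool from outside, world axes, zero at the start; "ft_torque": the same for the moment, N m; "finger_gap": opening from 0.0 (shut) to 1.0 (fully open).
Only numpy, scipy, OpenCV 4.12 (cv2) and the standard library are available. Lean on these libraries where they do the work, as an engineer would, in place of code of your own. Each camera call takes 0.05 s, during which the arm holds its last target. There are 200 camera calls.

## Working session

There is one attempt and no reset: what is moved stays moved. The work goes in short steps, Python scripts to look and compute and a tool call to move; the robot and the scene stay as the last step left them, time stands still between calls to the robot, and variables do not carry over. Pictures are saved under pics/ and viewed, about 8 in all and at most 12, crops included, and the job is handed in when it is done.

Besides the shell and the picture viewer there is one more tool, called after ">>>" as name([rows], argument=value, ...), one row to a line, values as JSON. apply_moves: Moves the arm, as the interface text tells. Its arguments: {"type":"object","properties":{"moves":{"type":"array","items":{"type":"object","properties":{"x":{"type":"number"},"y":{"type":"number"},"z":{"type":"number"},"ax":{"type":"number"},"ay":{"type":"number"},"az":{"type":"number"}}}},"fingers":{"type":"number"},"squeeze":{"type":"number"}},"required":["moves"]}

```bash
mkdir -p pics
cat > h.py <<'E'
import numpy as np, cv2
from station import sensors, imaging, order, finder
def ray(cam,u,v):
    c=imaging.camera_info(cam);K=np.array(c["intrinsics"]);T=np.array(c["world_from_camera"])
    d=np.array([(u-K[0,2])/K[0,0],(v-K[1,2])/K[1,1]]);s=d.copy()
    for _ in range(30): s=d/(1+c["k1"]*(s@s))
    return T[:3,3],T[:3,:3]@np.r_[s,1]
def at_z(cam,u,v,z):
    o,r=ray(cam,u,v);return o+r*(z-o[2])/r[2]
def proj(cam,p):
    c=imaging.camera_info(cam);K=np.array(c["intrinsics"]);T=np.linalg.inv(np.array(c["world_from_camera"]))
    q=T[:3,:3]@p+T[:3,3];s=q[:2]/q[2];s=s*(1+c["k1"]*(s@s));return K[:2,:2]@s+K[:2,2]
def tri(c1,p1,c2,p2):
    o1,d1=ray(c1,*p1);o2,d2=ray(c2,*p2)
    k=np.linalg.lstsq(np.c_[d1,-d2],o2-o1,rcond=None)[0];a=o1+k[0]*d1;b=o2+k[1]*d2
    return (a+b)/2,np.linalg.norm(a-b)
def save(n,im,box=None,s=1):
    if box: im=im[box[1]:box[3],box[0]:box[2]]
    cv2.imwrite("pics/"+n,cv2.resize(im[...,::-1],None,fx=s,fy=s,interpolation=cv2.INTER_CUBIC))
E
python3 - <<'E'
from h import *
a=imaging.snapshot("scene");b=imaging.snapshot("top")
save("scene0.png",a,s=1.5);save("top0.png",b,s=1.5)
for c in("scene","top"):
  print(c,np.round(imaging.camera_info(c)["world_from_camera"],3).tolist())
  for t in("rod_grip","tube_mouth"):
    for r in finder.mark_of(t,c): print(t,np.round(r["at"],4),round(r["p"],2),np.round(proj(c,np.array(r["at"]))))
s=sensors.sense();print(s)
E
```

```text
scene [[-0.318, 0.759, -0.568, 1.218], [0.948, 0.261, -0.182, 0.166], [0.01, -0.597, -0.803, 1.095], [0.0, 0.0, 0.0, 1.0]]
rod_grip [ 0.4887 -0.3383  0.1481] 0.94 [159. 153.]
rod_grip [ 0.6291 -0.4421  0.1281] 0.6 [101. 187.]
tube_mouth [0.4979 0.3262 0.1174] 0.65 [405. 230.]
top [[0.012, -0.999, 0.049, 0.469], [-1.0, -0.013, -0.017, -0.051], [0.017, -0.048, -0.999, 1.189], [0.0, 0.0, 0.0, 1.0]]
rod_grip [ 0.4885 -0.3369  0.1468] 0.96 [370. 202.]
rod_grip [ 0.6266 -0.4387  0.1334] 0.7 [409. 146.]
tube_mouth [0.498  0.3228 0.1186] 0.76 [100. 194.]
{'t': 0.3, 'q': array([ 1.03653812e+00,  5.27877218e-01,  1.43306542e+00, -1.81040859e-05,
        1.18136643e+00, -1.78523983e-01]), 'qd': array([-1.90365027e-03, -3.99227760e-03, -4.94728703e-04,  9.32419237e-04,
        3.02089272e-05, -1.69653034e-03]), 'tau': array([ 1.21763012e-03, -4.41868258e+01, -1.77983558e+01, -2.13980315e-04,
        5.15906708e-03,  5.17710887e-07]), 'tcp_pos': array([0.21755341, 0.58568402, 0.24796191]), 'tool_rot': array([ 0.12486708,  0.69603418, -0.12534597,  0.69586854]), 'force': array([1.02806698, 0.06271615, 0.02564545]), 'ft_torque': array([ 0.02896036,  0.04351535, -0.01490111]), 'finger_gap': 0.9993283918626016}
```

View pics/scene0.png

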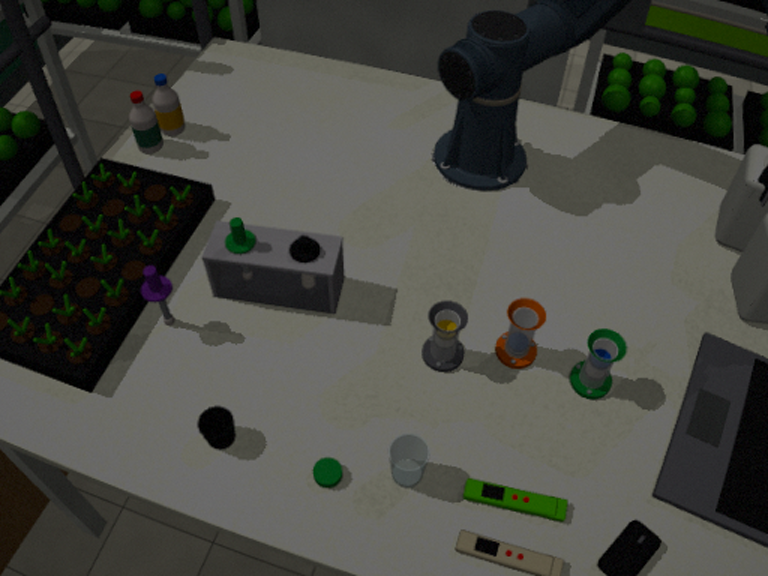

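View pics/top0.png

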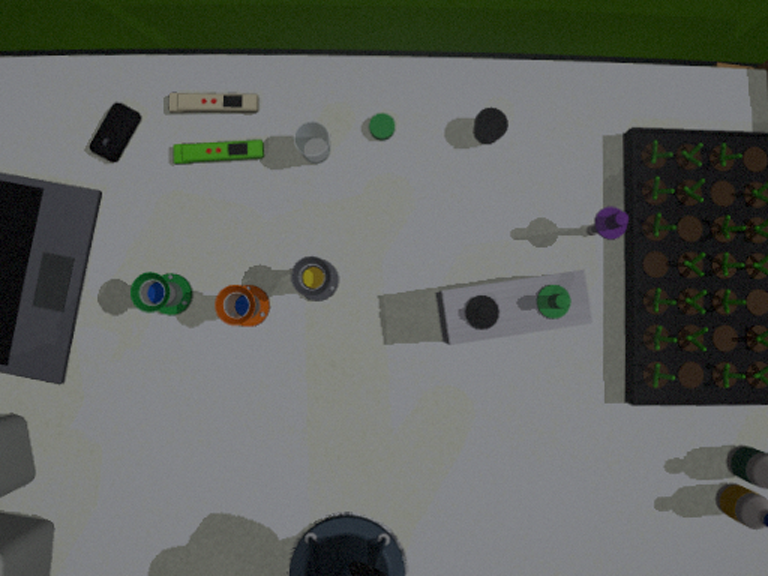

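The green rod is at scene px (159,153) and top px (370,202). The green tube is at scene (405,230) and top (100,194). Things that could be mistaken for the rod: the purple rod (scene 101,187), the green cap (scene 218,315) and the black brush (scene 203,165). For the tube: the orange one (scene 350,210) and the grey one (scene 298,213). I'll check with a crop and colour-based measurements.

Run:
```python
from h import *
A={c:imaging.snapshot(c) for c in("scene","top")}
def green(im,box):
    h=cv2.cvtColor(im,cv2.COLOR_RGB2HSV);m=((h[...,0]>50)&(h[...,0]<88)&(h[...,1]>110)&(h[...,2]>45)).astype(np.uint8)
    z=np.zeros_like(m);x0,y0,x1,y1=box;z[y0:y1,x0:x1]=m[y0:y1,x0:x1];return z
tiles=[]
for c,bx in(("scene",[(140,135,185,175),(380,210,425,270)]),("top",[(350,180,390,220),(80,175,135,215)])):
  for b in bx:
    m=green(A[c],b);ys,xs=np.nonzero(m)
    cs,_=cv2.findContours(m,cv2.RETR_EXTERNAL,cv2.CHAIN_APPROX_NONE)
    print(c,b,m.sum(),xs.min(),xs.max(),ys.min(),ys.max(),xs.mean(),ys.mean())
    t=A[c][b[1]:b[3],b[0]:b[2]];tiles.append(cv2.resize(np.hstack([t,t*m[b[1]:b[3],b[0]:b[2],None]]),(390,290),interpolation=cv2.INTER_CUBIC))
save("crop.png",np.vstack([np.hstack(tiles[:2]),np.hstack(tiles[2:])]))
for n,c in(("rod_grip","scene"),("rod_grip","top"),("tube_mouth","scene"),("tube_mouth","top")):
    print(n,c,[np.round(finder.mark_of(n,c)[0]["at"],4) for _ in range(2)])
```

```text
scene (140, 135, 185, 175) 185 150 169 145 168 158.18378378378378 158.65945945945947
scene (380, 210, 425, 270) 385 380 417 219 263 399.4519480519481 241.11948051948053
top (350, 180, 390, 220) 325 359 379 190 211 368.7692307692308 200.55076923076922
top (80, 175, 135, 215) 514 87 127 181 209 107.28599221789884 195.13618677042803
rod_grip scene [array([ 0.4931, -0.3372,  0.1504]), array([ 0.4931, -0.3372,  0.1504])]
rod_grip top [array([ 0.4877, -0.3369,  0.1495]), array([ 0.4877, -0.3369,  0.1495])]
tube_mouth scene [array([0.4969, 0.3284, 0.1168]), array([0.4969, 0.3284, 0.1168])]
tube_mouth top [array([0.502 , 0.3246, 0.1171]), array([0.502 , 0.3246, 0.1171])]
```

View pics/crop.png

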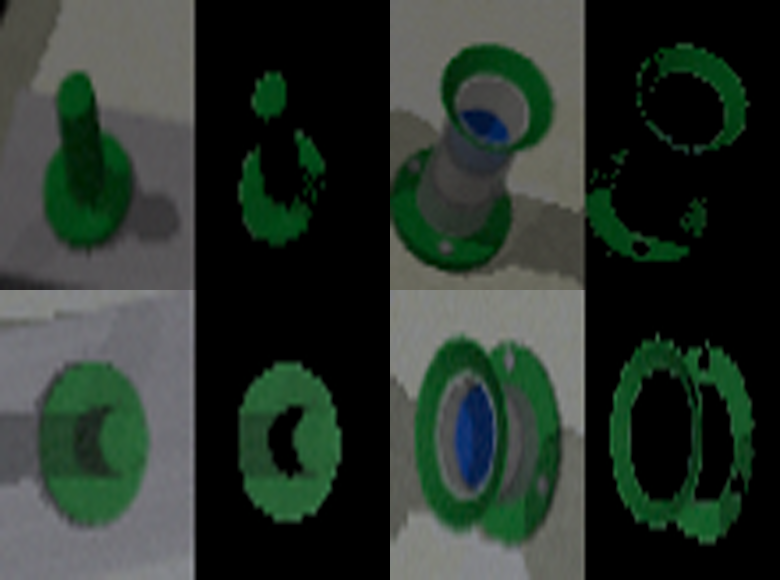

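Run:
```python
from h import *
# crop-pixel centre (-0.5 for resize offset)
print("collar top",at_z("top",368.8,200.7,.122),"handle top", at_z("scene",156.9,147.7,.174), at_z("top",350+124/4.875-.5,180+(440-290)/7.25-.5,.174))
print("lip top",at_z("top",99.5,194.4,.118),"lip scene",at_z("scene",404.2,229.7,.118))
print("lip tri",tri("top",(99.5,194.4),"scene",(404.2,229.7)))
# brush and rack direction
print("brush", at_z("top",320.5,207.5,.14))
from scipy.spatial.transform import Rotation as R
s=sensors.sense();print(R.from_quat(s["tool_rot"]).as_matrix().round(3),s["t"])
```

```text
collar top [ 0.49117996 -0.34076459  0.122     ] handle top [ 0.493518   -0.33719612  0.174     ] [ 0.49144083 -0.34131885  0.174     ]
lip top [0.49823924 0.32431302 0.118     ] lip scene [0.49880578 0.3253119  0.118     ]
lip tri (array([0.4981835 , 0.32510525, 0.11690686]), np.float64(0.0007920021460260723))
brush [ 0.4730263  -0.21787893  0.14      ]
[[ 0.     0.348  0.937]
 [-0.     0.937 -0.348]
 [-1.    -0.     0.   ]] 0.8
```

The crop confirms the green rod and the green-footed tube. Rod ≈ (0.491, -0.339) and tube ≈ (0.4985, 0.325); the two cameras agree within 4 mm and the heights match. Starting the reach, as an arc around the base.

>>> apply_moves([
  {"y": -0.0094,"z": 0.039,"ax": 3.76},
  {"y": -0.0094,"z": 0.039,"ax": 3.76},
  {"y": -0.0094,"z": 0.039,"ax": 3.76},
  {"y": -0.0094,"z": 0.039,"ax": 3.76},
  {"y": -0.0094,"z": 0.039,"ax": 3.76},
  {"y": -0.0094,"z": 0.039,"ax": 3.76},
  {"y": -0.0094,"z": 0.039,"ax": 3.76},
  {"y": -0.0094,"z": 0.039,"ax": 3.76},
  {"y": -0.0094,"z": 0.039,"ax": 3.76},
  {"y": -0.0094,"z": 0.039,"ax": 3.76},
], fingers=-1, squeeze=100)

```text
schema error: expected keys x, y, z, ax, ay, az
```

>>> apply_moves([
  {"y": -0.0094,"z": 0.039,"ax": 3.76},
  {"y": -0.0094,"z": 0.039,"ax": 3.76},
  {"y": -0.0094,"z": 0.039,"ax": 3.76},
  {"y": -0.0094,"z": 0.039,"ax": 3.76},
  {"y": -0.0094,"z": 0.039,"ax": 3.76},
  {"y": -0.0094,"z": 0.039,"ax": 3.76},
  {"y": -0.0094,"z": 0.039,"ax": 3.76},
  {"y": -0.0094,"z": 0.039,"ax": 3.76},
  {"y": -0.0094,"z": 0.039,"ax": 3.76},
  {"y": -0.0094,"z": 0.039,"ax": 3.76},
])

```text
schema error: expected keys x, y, z, ax, ay, az
```

```bash
cat > go.py <<'E'
import sys
from h import *
from scipy.spatial.transform import Rotation as R
s=sensors.sense();M=R.from_quat(s["tool_rot"])
print("t",round(s["t"],2),"tcp",s["tcp_pos"].round(4),"F",s["force"].round(2),"T",s["ft_torque"].round(2),"gap",round(s["finger_gap"],3),"q",s["q"].round(2));print(M.as_matrix().round(4).tolist())
if len(sys.argv)>3: print("tool shift",(M.inv().apply(np.array(sys.argv[1:4],float)-s["tcp_pos"])).round(4))
X=np.array([0,0,-1.]);m=M.as_matrix();print("tilt fix deg (tool axes)",np.degrees(M.inv().apply(np.cross(m[:,0],X))).round(2))
E
python3 go.py .491 -.339 .248
```

```text
t 0.8 tcp [0.2177 0.5858 0.2483] F [-0.06  0.71 -0.52] T [ 0.02 -0.04 -0.05] gap 0.999 q [ 1.04  0.53  1.43 -0.    1.18 -0.18]
[[0.0, 0.3483, 0.9374], [-0.0, 0.9374, -0.3483], [-1.0, -0.0, 0.0]]
tool shift [ 3.000e-04 -7.717e-01  5.783e-01]
tilt fix deg (tool axes) [0. 0. 0.]
```

All six keys are needed in every row.

>>> apply_moves([
  {"x": 0,"y": -0.0094,"z": 0.039,"ax": 3.76,"ay": 0,"az": 0},
  {"x": 0,"y": -0.0094,"z": 0.039,"ax": 3.76,"ay": 0,"az": 0},
  {"x": 0,"y": -0.0094,"z": 0.039,"ax": 3.76,"ay": 0,"az": 0},
  {"x": 0,"y": -0.0094,"z": 0.039,"ax": 3.76,"ay": 0,"az": 0},
  {"x": 0,"y": -0.0094,"z": 0.039,"ax": 3.76,"ay": 0,"az": 0},
  {"x": 0,"y": -0.0094,"z": 0.039,"ax": 3.76,"ay": 0,"az": 0},
  {"x": 0,"y": -0.0094,"z": 0.039,"ax": 3.76,"ay": 0,"az": 0},
  {"x": 0,"y": -0.0094,"z": 0.039,"ax": 3.76,"ay": 0,"az": 0},
  {"x": 0,"y": -0.0094,"z": 0.039,"ax": 3.76,"ay": 0,"az": 0},
  {"x": 0,"y": -0.0094,"z": 0.039,"ax": 3.76,"ay": 0,"az": 0},
], fingers=-1, squeeze=100)

```text
t: 1.63
tcp_pos: [0.4714, 0.2774, 0.2481]
tool_rot: [0.351, 0.616, -0.343, 0.617]
force: [0.3, -0.2, 0.0]
finger_gap: 1.002
```

>>> apply_moves([
  {"x": 0,"y": -0.0094,"z": 0.039,"ax": 3.76,"ay": 0,"az": 0},
  {"x": 0,"y": -0.0094,"z": 0.039,"ax": 3.76,"ay": 0,"az": 0},
  {"x": 0,"y": -0.0094,"z": 0.039,"ax": 3.76,"ay": 0,"az": 0},
  {"x": 0,"y": -0.0094,"z": 0.039,"ax": 3.76,"ay": 0,"az": 0},
  {"x": 0,"y": -0.0094,"z": 0.039,"ax": 3.76,"ay": 0,"az": 0},
  {"x": 0,"y": -0.0094,"z": 0.039,"ax": 3.76,"ay": 0,"az": 0},
  {"x": 0,"y": -0.0094,"z": 0.039,"ax": 3.76,"ay": 0,"az": 0},
  {"x": 0,"y": -0.0094,"z": 0.039,"ax": 3.76,"ay": 0,"az": 0},
  {"x": 0,"y": -0.0094,"z": 0.039,"ax": 3.76,"ay": 0,"az": 0},
  {"x": 0,"y": -0.0094,"z": 0.039,"ax": 3.76,"ay": 0,"az": 0},
])

```text
t: 2.47
tcp_pos: [0.4778, -0.1317, 0.2469]
tool_rot: [0.543, 0.459, -0.527, 0.466]
force: [0.9, -0.5, 1.1]
finger_gap: 0.999
```

```bash
python3 go.py .491 -.339 .248
```

```text
t 2.47 tcp [ 0.4778 -0.1317  0.2469] F [ 0.93 -0.51  1.11] T [-0.02 -0.05 -0.02] gap 0.999 q [-0.51  0.35  1.77  0.02  1.01 -0.37]
[[0.0238, 0.9891, -0.1451], [0.0075, -0.1453, -0.9894], [-0.9997, 0.0224, -0.0108]]
tool shift [-0.0024  0.0432  0.2031]
tilt fix deg (tool axes) [-0.   -0.62 -1.29]
```

>>> apply_moves([
  {"x": 0,"y": 0.0072,"z": 0.034,"ax": 0,"ay": 0,"az": -1},
  {"x": 0,"y": 0.0072,"z": 0.034,"ax": 0,"ay": -0.5,"az": 0},
  {"x": 0,"y": 0.0072,"z": 0.034,"ax": 0,"ay": 0,"az": 0},
  {"x": 0,"y": 0.0072,"z": 0.034,"ax": 0,"ay": 0,"az": 0},
  {"x": 0,"y": 0.0072,"z": 0.034,"ax": 0,"ay": 0,"az": 0},
  {"x": 0,"y": 0.0072,"z": 0.033,"ax": 0,"ay": 0,"az": 0},
  {"x": 0,"y": 0,"z": 0,"ax": 0,"ay": 0,"az": 0},
])

```text
t: 3.05
tcp_pos: [0.4857, -0.358, 0.2475]
tool_rot: [0.539, 0.456, -0.537, 0.462]
force: [0.4, 1.1, 0.1]
finger_gap: 0.997
```

```bash
python3 go.py .491 -.339 .245
python3 - <<'E'
from h import *
a=imaging.snapshot("scene");b=imaging.snapshot("top")
save("near.png",np.hstack([a[90:200,90:230],b[130:240,300:440]]),s=2.8)
E
```

```text
t 3.05 tcp [ 0.4857 -0.358   0.2475] F [0.41 1.05 0.05] T [ 0.04  0.   -0.02] gap 0.997 q [-0.82  0.5   1.5   0.    1.14 -0.66]
[[0.0066, 0.9875, -0.1576], [-0.0051, -0.1576, -0.9875], [-1.0, 0.0074, 0.004]]
tool shift [ 0.0025  0.0022 -0.0196]
tilt fix deg (tool axes) [-0.    0.23 -0.42]
```

View pics/near.png

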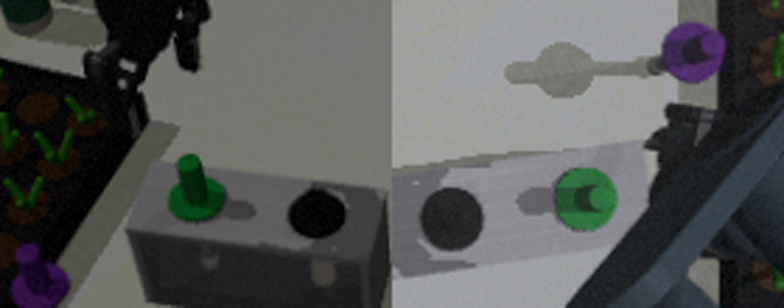

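The picture shows the gripper about 20 mm past the rod (scene crop, fingers up and to the left); nothing was touched. Correcting, then descending.

>>> apply_moves([
  {"x": 0,"y": 0.001,"z": -0.01,"ax": 0,"ay": 0,"az": -0.4},
  {"x": 0,"y": 0.001,"z": -0.0095,"ax": 0,"ay": 0.2,"az": 0},
  {"x": 0,"y": 0,"z": 0,"ax": 0,"ay": 0,"az": 0},
  {"x": 0,"y": 0,"z": 0,"ax": 0,"ay": 0,"az": 0},
])

```text
t: 3.48
tcp_pos: [0.4893, -0.3253, 0.2465]
tool_rot: [0.538, 0.465, -0.536, 0.456]
force: [0.7, 0.5, 0.4]
finger_gap: 0.999
```

```bash
python3 go.py .4915 -.339 .152
```

```text
t 3.48 tcp [ 0.4893 -0.3253  0.2465] F [0.74 0.51 0.42] T [ 0.01 -0.08  0.  ] gap 0.999 q [-0.78  0.48  1.52  0.    1.15 -0.63]
[[-0.0063, 0.9883, -0.1521], [0.0113, -0.152, -0.9883], [-0.9999, -0.0079, -0.0102]]
tool shift [0.0943 0.005  0.0142]
tilt fix deg (tool axes) [ 0.   -0.58  0.45]
```

>>> apply_moves([
  {"x": 0,"y": 0.004,"z": 0.012,"ax": 0,"ay": -0.4,"az": 0.4},
  {"x": 0,"y": 0,"z": 0,"ax": 0,"ay": 0,"az": 0},
  {"x": 0,"y": 0,"z": 0,"ax": 0,"ay": 0,"az": 0},
  {"x": 0,"y": 0,"z": 0,"ax": 0,"ay": 0,"az": 0},
])

```text
t: 3.82
tcp_pos: [0.4926, -0.3358, 0.2471]
tool_rot: [0.536, 0.462, -0.535, 0.461]
force: [-0.7, 0.9, -0.4]
finger_gap: 1.005
```

```bash
python3 go.py .4915 -.339 .152
```

```text
t 3.82 tcp [ 0.4926 -0.3358  0.2471] F [-0.65  0.92 -0.4 ] T [-0.03  0.02 -0.06] gap 1.005 q [-0.79  0.49  1.51  0.    1.14 -0.64]
[[0.0005, 0.9891, -0.147], [0.0019, -0.147, -0.9891], [-1.0, 0.0002, -0.0019]]
tool shift [ 0.0951 -0.0007  0.0035]
tilt fix deg (tool axes) [-0.   -0.11 -0.01]
```

>>> apply_moves([
  {"x": 0.02,"y": 0,"z": 0.003,"ax": 0,"ay": 0,"az": 0},
  {"x": 0.02,"y": 0,"z": 0,"ax": 0,"ay": 0,"az": 0},
  {"x": 0,"y": 0,"z": 0,"ax": 0,"ay": 0,"az": 0},
  {"x": 0,"y": 0,"z": 0,"ax": 0,"ay": 0,"az": 0},
])

```text
t: 4.15
tcp_pos: [0.4932, -0.3406, 0.2079]
tool_rot: [0.536, 0.46, -0.535, 0.463]
force: [-0.4, -0.3, -0.1]
finger_gap: 1.0
```

```bash
python3 go.py .4915 -.339 .149
```

```text
t 4.15 tcp [ 0.4932 -0.3406  0.2079] F [-0.44 -0.33 -0.15] T [0.01 0.04 0.01] gap 1.0 q [-0.79  0.54  1.54  0.    1.06 -0.64]
[[0.0038, 0.989, -0.1478], [-0.0015, -0.1478, -0.989], [-1.0, 0.004, 0.001]]
tool shift [ 0.0589 -0.0021 -0.0014]
tilt fix deg (tool axes) [-0.    0.06 -0.23]
```

>>> apply_moves([
  {"x": 0.02,"y": -0.002,"z": -0.001,"ax": 0,"ay": 0,"az": -0.2},
  {"x": 0.02,"y": 0,"z": 0,"ax": 0,"ay": 0,"az": 0},
  {"x": 0.01,"y": 0,"z": 0,"ax": 0,"ay": 0,"az": 0},
  {"x": 0,"y": 0,"z": 0,"ax": 0,"ay": 0,"az": 0},
  {"x": 0,"y": 0,"z": 0,"ax": 0,"ay": 0,"az": 0},
])

```text
t: 4.57
tcp_pos: [0.4936, -0.3422, 0.1612]
tool_rot: [0.536, 0.458, -0.536, 0.465]
force: [0.2, -0.1, 0.6]
finger_gap: 1.0
```

```bash
python3 go.py .4915 -.339 .149;  python3 - <<'E'
from h import *
a=imaging.snapshot("scene");b=imaging.snapshot("top")
save("near2.png",np.hstack([a[90:200,90:230],b[130:240,300:440]]),s=2.8)
E
```

```text
t 4.57 tcp [ 0.4936 -0.3422  0.1612] F [ 0.2  -0.11  0.56] T [-0.   -0.    0.01] gap 1.0 q [-0.79  0.6   1.58 -0.    0.95 -0.64]
[[0.0058, 0.9889, -0.1486], [-0.0067, -0.1486, -0.9889], [-1.0, 0.0068, 0.0058]]
tool shift [ 0.0122 -0.0026 -0.0029]
tilt fix deg (tool axes) [-0.    0.33 -0.39]
```

View pics/near2.png

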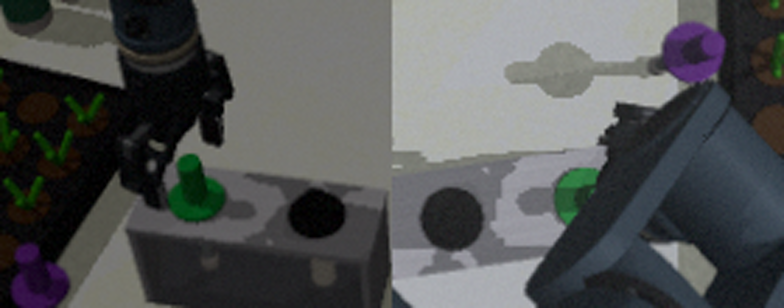

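Run:
```python
from h import *
t=np.array([.4936,-.3422,.1612]);y=np.array([.989,-.149,.007])
for n,p in(("tcp",t),("tip+",t+.043*y-[0,0,.004]),("tip-",t-.043*y-[0,0,.004]),("back+",t+.057*y-[0,0,.004]),("rodtop",np.array([.4915,-.339,.174])),("rodgrip",np.array([.4915,-.339,.149]))):
    q=proj("scene",p);print(n,q.round(1),"crop",((q-[90,90])*2.8).round())
```

```text
tcp [155.9 150.6] crop [185. 170.]
tip+ [146.8 162.5] crop [159. 203.]
tip- [165.1 141.1] crop [210. 143.]
back+ [143.7 166.1] crop [150. 213.]
rodtop [156.6 147. ] crop [187. 160.]
rodgrip [158.  153.4] crop [190. 177.]
```

The projected fingertips, crop (159,203) and (210,143), match the picture, and the handle lies between them. Finishing the descent, then closing gently.

>>> apply_moves([
  {"x": 0.012,"y": -0.002,"z": -0.003,"ax": 0,"ay": 0.3,"az": -0.4},
  {"x": 0,"y": 0,"z": 0,"ax": 0,"ay": 0,"az": 0},
  {"x": 0,"y": 0,"z": 0,"ax": 0,"ay": 0,"az": 0},
  {"x": 0,"y": 0,"z": 0,"ax": 0,"ay": 0,"az": 0},
])

```text
t: 5.0
tcp_pos: [0.4935, -0.3399, 0.1514]
tool_rot: [-0.536, -0.459, 0.536, -0.463]
force: [0.3, -0.5, 0.4]
finger_gap: 0.999
```

```bash
python3 go.py .491 -.339 .149
```

```text
t 5.0 tcp [ 0.4935 -0.3399  0.1514] F [ 0.33 -0.52  0.42] T [0.04 0.01 0.01] gap 0.999 q [-0.79  0.61  1.59 -0.    0.93 -0.64]
[[0.0036, 0.9889, -0.1483], [-0.0043, -0.1483, -0.9889], [-1.0, 0.0042, 0.0038]]
tool shift [ 0.0024 -0.0026 -0.0006]
tilt fix deg (tool axes) [-0.    0.22 -0.24]
```

>>> apply_moves([
  {"x": 0,"y": 0,"z": 0,"ax": 0,"ay": 0,"az": 0},
  {"x": 0,"y": 0,"z": 0,"ax": 0,"ay": 0,"az": 0},
  {"x": 0,"y": 0,"z": 0,"ax": 0,"ay": 0,"az": 0},
  {"x": 0,"y": 0,"z": 0,"ax": 0,"ay": 0,"az": 0},
  {"x": 0,"y": 0,"z": 0,"ax": 0,"ay": 0,"az": 0},
  {"x": 0,"y": 0,"z": 0,"ax": 0,"ay": 0,"az": 0},
], fingers=1, squeeze=20)

```text
t: 5.5
tcp_pos: [0.4929, -0.34, 0.1524]
tool_rot: [-0.535, -0.46, 0.536, -0.463]
force: [-0.7, -0.1, 1.7]
finger_gap: 0.274
```

```bash
python3 go.py .491 -.339 .149
```

```text
t 5.5 tcp [ 0.4929 -0.34    0.1524] F [-0.75 -0.1   1.74] T [-0.03  0.31  0.04] gap 0.274 q [-0.79  0.61  1.59 -0.    0.94 -0.64]
[[0.0022, 0.9891, -0.1476], [-0.0048, -0.1475, -0.989], [-1.0, 0.0029, 0.0044]]
tool shift [ 0.0034 -0.002  -0.0007]
tilt fix deg (tool axes) [-0.    0.25 -0.16]
```

The gap reads 23 mm, so the 24 mm handle is gripped with little side force. Home pose for the release: TCP (0.493, -0.340, 0.152). Tightening, then lifting.

>>> apply_moves([
  {"x": 0,"y": 0,"z": 0,"ax": 0,"ay": 0,"az": 0},
  {"x": 0,"y": 0,"z": 0,"ax": 0,"ay": 0,"az": 0},
  {"x": -0.01,"y": 0,"z": 0,"ax": 0,"ay": 0,"az": 0},
  {"x": -0.01,"y": 0,"z": 0,"ax": 0,"ay": 0,"az": 0},
  {"x": 0,"y": 0,"z": 0,"ax": 0,"ay": 0,"az": 0},
  {"x": 0,"y": 0,"z": 0,"ax": 0,"ay": 0,"az": 0},
], squeeze=100)

```text
t: 6.0
tcp_pos: [0.4932, -0.3398, 0.1739]
tool_rot: [-0.536, -0.46, 0.536, -0.463]
force: [-0.6, 0.8, -1.7]
finger_gap: 0.261
```

```bash
python3 go.py .493 -.34 .152
```

```text
t 6.0 tcp [ 0.4932 -0.3398  0.1739] F [-0.56  0.8  -1.74] T [ 0.08 -0.03  0.05] gap 0.261 q [-0.79  0.58  1.57 -0.    0.98 -0.64]
[[0.0032, 0.9889, -0.1483], [-0.0042, -0.1483, -0.9889], [-1.0, 0.0038, 0.0037]]
tool shift [ 0.0219 -0.0002  0.0002]
tilt fix deg (tool axes) [ 0.    0.21 -0.22]
```

>>> apply_moves([
  {"x": -0.02,"y": 0,"z": 0,"ax": 0,"ay": 0,"az": 0},
  {"x": -0.025,"y": 0,"z": 0,"ax": 0,"ay": 0,"az": 0},
  {"x": -0.025,"y": 0,"z": 0,"ax": 0,"ay": 0,"az": 0},
  {"x": -0.025,"y": 0,"z": 0,"ax": 0,"ay": 0,"az": 0},
  {"x": -0.025,"y": 0,"z": 0,"ax": 0,"ay": 0,"az": 0},
  {"x": -0.012,"y": 0,"z": 0,"ax": 0,"ay": 0,"az": 0},
  {"x": 0,"y": 0,"z": 0,"ax": 0,"ay": 0,"az": 0},
  {"x": 0,"y": 0,"z": 0,"ax": 0,"ay": 0,"az": 0},
])

```text
t: 6.67
tcp_pos: [0.4924, -0.3379, 0.3106]
tool_rot: [0.536, 0.461, -0.536, 0.462]
force: [-0.2, 0.0, -1.5]
finger_gap: 0.261
```

```bash
python3 go.py .493 -.34 .152
```

```text
t 6.67 tcp [ 0.4924 -0.3379  0.3106] F [-0.17  0.02 -1.48] T [-0.01 -0.02  0.01] gap 0.261 q [-0.79  0.42  1.43  0.    1.28 -0.64]
[[0.0018, 0.989, -0.1481], [-0.0013, -0.1481, -0.989], [-1.0, 0.002, 0.001]]
tool shift [0.1586 0.0006 0.0018]
tilt fix deg (tool axes) [ 0.    0.06 -0.12]
```

>>> apply_moves([
  {"x": 0,"y": -0.0014,"z": -0.01,"ax": 0,"ay": 0,"az": 0},
  {"x": 0,"y": -0.0028,"z": -0.02,"ax": 0,"ay": 0,"az": 0},
  {"x": 0,"y": -0.0035,"z": -0.025,"ax": 0,"ay": 0,"az": 0},
  {"x": 0,"y": -0.0035,"z": -0.025,"ax": 0,"ay": 0,"az": 0},
  {"x": 0,"y": -0.0035,"z": -0.025,"ax": 0,"ay": 0,"az": 0},
  {"x": 0,"y": -0.0035,"z": -0.025,"ax": 0,"ay": 0,"az": 0},
  {"x": 0,"y": -0.0035,"z": -0.025,"ax": 0,"ay": 0,"az": 0},
  {"x": 0,"y": -0.0035,"z": -0.025,"ax": 0,"ay": 0,"az": 0},
  {"x": 0,"y": -0.0035,"z": -0.025,"ax": 0,"ay": 0,"az": 0},
  {"x": 0,"y": -0.0035,"z": -0.025,"ax": 0,"ay": 0,"az": 0},
])

```text
t: 7.5
tcp_pos: [0.4865, -0.0913, 0.2956]
tool_rot: [-0.535, -0.468, 0.54, -0.45]
force: [0.3, -0.2, -1.1]
finger_gap: 0.256
```

>>> apply_moves([
  {"x": 0,"y": -0.0035,"z": -0.025,"ax": 0,"ay": 0,"az": 0},
  {"x": 0,"y": -0.0035,"z": -0.025,"ax": 0,"ay": 0,"az": 0},
  {"x": 0,"y": -0.0035,"z": -0.025,"ax": 0,"ay": 0,"az": 0},
  {"x": 0,"y": -0.0035,"z": -0.025,"ax": 0,"ay": 0,"az": 0},
  {"x": 0,"y": -0.0035,"z": -0.025,"ax": 0,"ay": 0,"az": 0},
  {"x": 0,"y": -0.0028,"z": -0.02,"ax": 0,"ay": 0,"az": 0},
  {"x": 0,"y": -0.0014,"z": -0.01,"ax": 0,"ay": 0,"az": 0},
  {"x": 0,"y": 0,"z": 0,"ax": 0,"ay": 0,"az": 0},
  {"x": 0,"y": 0,"z": 0,"ax": 0,"ay": 0,"az": 0},
])

```text
t: 8.25
tcp_pos: [0.474, 0.0852, 0.285]
tool_rot: [-0.527, -0.481, 0.545, -0.441]
force: [0.2, -0.1, -0.5]
finger_gap: 0.255
```

```bash
python3 go.py .4985 .325 .31
```

```text
t 8.25 tcp [0.474  0.0852 0.285 ] F [ 0.17 -0.14 -0.5 ] T [-0.05 -0.06  0.  ] gap 0.255 q [-0.07  0.31  1.71  0.02  1.19  0.07]
[[-0.055, 0.9872, -0.1497], [0.0259, -0.1485, -0.9886], [-0.9982, -0.0582, -0.0174]]
tool shift [-0.0201 -0.0129 -0.2412]
tilt fix deg (tool axes) [-0.   -1.    3.34]
```

Tilt and height drifted. Correcting that first, then continuing in shorter runs.

>>> apply_moves([
  {"x": -0.015,"y": 0,"z": 0,"ax": 0,"ay": -0.5,"az": 1.7},
  {"x": -0.01,"y": 0,"z": 0,"ax": 0,"ay": -0.5,"az": 1.7},
  {"x": 0,"y": 0,"z": 0,"ax": 0,"ay": 0,"az": 0},
  {"x": -0.001,"y": -0.0055,"z": -0.02,"ax": 0,"ay": 0,"az": 0.3},
  {"x": -0.001,"y": -0.0055,"z": -0.025,"ax": 0,"ay": 0,"az": 0.3},
  {"x": -0.001,"y": -0.0055,"z": -0.025,"ax": 0,"ay": 0,"az": 0.3},
  {"x": -0.001,"y": -0.0045,"z": -0.025,"ax": 0,"ay": 0,"az": 0.3},
  {"x": -0.001,"y": -0.0025,"z": -0.015,"ax": 0,"ay": 0,"az": 0},
  {"x": 0,"y": 0,"z": 0,"ax": 0,"ay": 0,"az": 0},
  {"x": 0,"y": 0,"z": 0,"ax": 0,"ay": 0,"az": 0},
])

```text
t: 9.08
tcp_pos: [0.4663, 0.1942, 0.3103]
tool_rot: [0.541, 0.452, -0.536, 0.464]
force: [0.2, 0.3, -1.9]
finger_gap: 0.258
```

```bash
python3 go.py .4985 .325 .31
```

```text
t 9.08 tcp [0.4663 0.1942 0.3103] F [ 0.15  0.34 -1.89] T [-0.04  0.01 -0.01] gap 0.258 q [ 0.18  0.29  1.66 -0.01  1.19  0.34]
[[0.0159, 0.9869, -0.1607], [-0.0075, -0.1606, -0.987], [-0.9998, 0.0169, 0.0049]]
tool shift [-0.0002  0.0107 -0.1343]
tilt fix deg (tool axes) [-0.    0.28 -0.97]
```

>>> apply_moves([
  {"x": 0,"y": 0.003,"z": -0.02,"ax": 0,"ay": 0.3,"az": -0.5},
  {"x": 0,"y": 0.003,"z": -0.025,"ax": 0,"ay": 0,"az": -0.2},
  {"x": 0,"y": 0.003,"z": -0.025,"ax": 0,"ay": 0,"az": 0},
  {"x": 0,"y": 0.002,"z": -0.025,"ax": 0,"ay": 0,"az": 0},
  {"x": 0,"y": 0,"z": -0.015,"ax": 0,"ay": 0,"az": 0},
  {"x": 0,"y": 0,"z": 0,"ax": 0,"ay": 0,"az": 0},
  {"x": 0,"y": 0,"z": 0,"ax": 0,"ay": 0,"az": 0},
])

```text
t: 9.67
tcp_pos: [0.4974, 0.2949, 0.3069]
tool_rot: [-0.539, -0.454, 0.543, -0.457]
force: [-0.6, 1.1, -1.9]
finger_gap: 0.258
```

```bash
python3 go.py .4985 .325 .31
```

```text
t 9.67 tcp [0.4974 0.2949 0.3069] F [-0.61  1.1  -1.86] T [-0.04  0.02  0.05] gap 0.258 q [ 0.35  0.4   1.48 -0.01  1.26  0.52]
[[-0.0016, 0.9852, -0.1716], [-0.007, -0.1716, -0.9851], [-1.0, -0.0004, 0.0072]]
tool shift [-0.0034 -0.004  -0.0298]
tilt fix deg (tool axes) [0.   0.41 0.02]
```

>>> apply_moves([
  {"x": 0,"y": -0.002,"z": -0.015,"ax": 0,"ay": 0.4,"az": 0},
  {"x": 0,"y": -0.002,"z": -0.012,"ax": 0,"ay": 0,"az": 0},
  {"x": 0,"y": 0,"z": 0,"ax": 0,"ay": 0,"az": 0},
  {"x": 0,"y": 0,"z": 0,"ax": 0,"ay": 0,"az": 0},
])

```text
t: 10.0
tcp_pos: [0.4977, 0.3207, 0.3062]
tool_rot: [-0.541, -0.454, 0.543, -0.454]
force: [0.4, -0.2, -1.5]
finger_gap: 0.258
```

```bash
python3 go.py .4985 .325 .265
```

```text
t 10.0 tcp [0.4977 0.3207 0.3062] F [ 0.38 -0.17 -1.5 ] T [-0.03  0.01 -0.  ] gap 0.258 q [ 0.38  0.42  1.45 -0.    1.28  0.56]
[[-0.0028, 0.9844, -0.1757], [-0.0019, -0.1757, -0.9844], [-1.0, -0.0024, 0.0023]]
tool shift [ 0.0411  0.0001 -0.0045]
tilt fix deg (tool axes) [0.   0.13 0.14]
```

>>> apply_moves([
  {"x": 0.02,"y": 0,"z": -0.004,"ax": 0,"ay": 0.1,"az": 0.1},
  {"x": 0.018,"y": 0,"z": 0,"ax": 0,"ay": 0,"az": 0},
  {"x": 0,"y": 0,"z": 0,"ax": 0,"ay": 0,"az": 0},
  {"x": 0,"y": 0,"z": 0,"ax": 0,"ay": 0,"az": 0},
])

```text
t: 10.33
tcp_pos: [0.4989, 0.3242, 0.2691]
tool_rot: [0.543, 0.453, -0.541, 0.455]
force: [1.0, 0.2, -1.0]
finger_gap: 0.259
```

```bash
python3 go.py .4985 .325 .25;  python3 - <<'E'
from h import *
a=imaging.snapshot("scene");b=imaging.snapshot("top")
save("tube.png",np.hstack([a[170:280,350:470],b[140:250,50:170]]),s=3.2)
E
```

```text
t 10.33 tcp [0.4989 0.3242 0.2691] F [ 0.95  0.18 -0.95] T [ 0.08 -0.06  0.  ] gap 0.259 q [ 0.39  0.46  1.49 -0.    1.19  0.57]
[[0.0029, 0.9845, -0.1756], [-0.0002, -0.1756, -0.9845], [-1.0, 0.0029, -0.0003]]
tool shift [ 0.0191 -0.0006 -0.0007]
tilt fix deg (tool axes) [-0.   -0.02 -0.16]
```

View pics/tube.png

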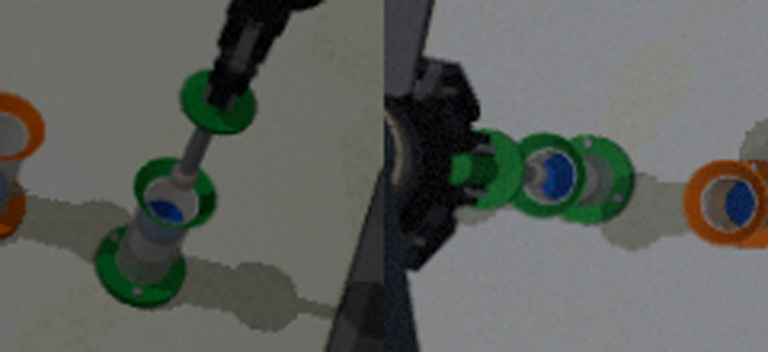

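The rod is held upright with its foot at scene crop (183,182), just above the green lip, which is centred near (175,195). In the top view the shaft lines up with the bore. Checking by projection.

Run:
```python
from h import *
def sc(p): return ((proj("scene",np.array(p))-[350,170])*3.2).round(1)
def tp(p): return ((proj("top",np.array(p))-[50,140])*3.2+[384,0]).round(1)
print("foot",sc([.4989,.3242,.1347]),tp([.4989,.3242,.1347]),"mouth",sc([.4985,.325,.118]),tp([.4985,.325,.118]),"collar top",sc([.4989,.3242,.2407]),tp([.4989,.3242,.2407]))
```

```text
foot [177.7 178.9] [535.  172.5] mouth [173.1 190.6] [541.5 173.7] collar top [216.4  96.7] [481.1 167.3]
```

Foot and bore agree within about 2 mm and the clearance is 10 mm. Inserting.

>>> apply_moves([
  {"x": 0.015,"y": 0,"z": 0,"ax": 0,"ay": 0,"az": 0},
  {"x": 0.015,"y": 0,"z": 0,"ax": 0,"ay": 0,"az": 0},
  {"x": 0,"y": 0,"z": 0,"ax": 0,"ay": 0,"az": 0},
  {"x": 0,"y": 0,"z": 0,"ax": 0,"ay": 0,"az": 0},
])

```text
t: 10.77
tcp_pos: [0.5022, 0.3248, 0.2444]
tool_rot: [0.547, 0.452, -0.538, 0.456]
force: [-0.7, -0.8, -1.1]
finger_gap: 0.257
```

```bash
python3 go.py .4985 .3245 .17
```

```text
t 10.77 tcp [0.5022 0.3248 0.2444] F [-0.67 -0.76 -1.13] T [ 0.01 -0.02  0.02] gap 0.257 q [ 0.39  0.49  1.52 -0.    1.12  0.57]
[[0.0128, 0.9843, -0.1762], [0.0036, -0.1762, -0.9843], [-0.9999, 0.012, -0.0058]]
tool shift [ 0.0743 -0.0044  0.0014]
tilt fix deg (tool axes) [-0.   -0.33 -0.69]
```

>>> apply_moves([
  {"x": 0.012,"y": -0.003,"z": 0.001,"ax": 0,"ay": -0.3,"az": -0.7},
  {"x": 0.012,"y": 0,"z": 0,"ax": 0,"ay": 0,"az": 0},
  {"x": 0,"y": 0,"z": 0,"ax": 0,"ay": 0,"az": 0},
  {"x": 0,"y": 0,"z": 0,"ax": 0,"ay": 0,"az": 0},
])

```text
t: 11.1
tcp_pos: [0.501, 0.3251, 0.2229]
tool_rot: [0.544, 0.453, -0.54, 0.454]
force: [0.5, 0.1, -0.5]
finger_gap: 0.259
```

```bash
python3 go.py .4985 .3245 .17
```

```text
t 11.1 tcp [0.501  0.3251 0.2229] F [ 0.52  0.06 -0.54] T [-0.04 -0.01  0.02] gap 0.259 q [0.39 0.52 1.53 0.   1.08 0.57]
[[0.0047, 0.9843, -0.1763], [0.0028, -0.1764, -0.9843], [-1.0, 0.0041, -0.0036]]
tool shift [ 0.0529 -0.0026  0.0012]
tilt fix deg (tool axes) [-0.   -0.21 -0.24]
```

>>> apply_moves([
  {"x": 0.008,"y": 0,"z": 0,"ax": 0,"ay": 0,"az": 0},
  {"x": 0.008,"y": 0,"z": 0,"ax": 0,"ay": 0,"az": 0},
  {"x": 0,"y": 0,"z": 0,"ax": 0,"ay": 0,"az": 0},
  {"x": 0,"y": 0,"z": 0,"ax": 0,"ay": 0,"az": 0},
])

```text
t: 11.43
tcp_pos: [0.502, 0.3256, 0.2074]
tool_rot: [0.545, 0.453, -0.539, 0.454]
force: [-0.0, 0.1, -0.8]
finger_gap: 0.257
```

```bash
python3 go.py .4985 .3245 .17
```

```text
t 11.43 tcp [0.502  0.3256 0.2074] F [-0.02  0.09 -0.81] T [ 0.03 -0.    0.02] gap 0.257 q [0.39 0.54 1.55 0.   1.05 0.57]
[[0.0073, 0.9843, -0.1764], [0.0041, -0.1764, -0.9843], [-1.0, 0.0064, -0.0054]]
tool shift [ 0.0374 -0.0035  0.0019]
tilt fix deg (tool axes) [ 0.   -0.31 -0.37]
```

>>> apply_moves([
  {"x": 0.008,"y": -0.003,"z": 0.001,"ax": 0,"ay": -0.3,"az": -0.4},
  {"x": 0.008,"y": 0,"z": 0,"ax": 0,"ay": 0,"az": 0},
  {"x": 0.004,"y": 0,"z": 0,"ax": 0,"ay": 0,"az": 0},
  {"x": 0.004,"y": 0,"z": 0,"ax": 0,"ay": 0,"az": 0},
])

```text
t: 11.77
tcp_pos: [0.5009, 0.326, 0.1838]
tool_rot: [0.544, 0.453, -0.54, 0.454]
force: [0.1, -0.6, 1.9]
finger_gap: 0.259
```

```bash
python3 go.py .4985 .3245 .17
```

```text
t 11.77 tcp [0.5009 0.326  0.1838] F [ 0.06 -0.59  1.94] T [0.   0.03 0.  ] gap 0.259 q [ 0.39  0.57  1.57 -0.    1.    0.57]
[[0.005, 0.9843, -0.1762], [0.002, -0.1762, -0.9844], [-1.0, 0.0046, -0.0028]]
tool shift [ 0.0138 -0.0021  0.0019]
tilt fix deg (tool axes) [-0.   -0.16 -0.26]
```

>>> apply_moves([
  {"x": 0.005,"y": 0,"z": 0,"ax": 0,"ay": 0,"az": 0},
  {"x": 0.005,"y": 0,"z": 0,"ax": 0,"ay": 0,"az": 0},
])

```text
t: 11.93
tcp_pos: [0.5009, 0.326, 0.1731]
tool_rot: [0.544, 0.453, -0.54, 0.454]
force: [-0.2, -0.1, 2.0]
finger_gap: 0.259
```

```bash
python3 go.py .4985 .3245 .17
```

```text
t 11.93 tcp [0.5009 0.326  0.1731] F [-0.18 -0.05  1.96] T [-0.08  0.07 -0.01] gap 0.259 q [ 0.39  0.58  1.58 -0.    0.98  0.57]
[[0.0049, 0.9844, -0.1761], [0.002, -0.1761, -0.9844], [-1.0, 0.0045, -0.0028]]
tool shift [ 0.0031 -0.0021  0.0019]
tilt fix deg (tool axes) [-0.   -0.16 -0.26]
```

>>> apply_moves([
  {"x": 0.003,"y": 0,"z": 0,"ax": 0,"ay": 0,"az": 0},
  {"x": 0.002,"y": 0,"z": 0,"ax": 0,"ay": 0,"az": 0},
])

```text
t: 12.1
tcp_pos: [0.5015, 0.3266, 0.1701]
tool_rot: [0.545, 0.453, -0.54, 0.454]
force: [-4.4, -1.7, 24.6]
finger_gap: 0.26
```

>>> apply_moves([
  {"x": 0.002,"y": 0,"z": 0,"ax": 0,"ay": 0,"az": 0},
])

```text
t: 12.18
tcp_pos: [0.5015, 0.3267, 0.1702]
tool_rot: [0.545, 0.453, -0.54, 0.454]
force: [-3.7, -3.1, 14.9]
finger_gap: 0.258
```

Hard stop at TCP z = 0.170, exactly where fully packed was predicted, with 15–25 N. Holding briefly.

>>> apply_moves([
  {"x": 0.002,"y": 0,"z": 0,"ax": 0,"ay": 0,"az": 0},
  {"x": 0.002,"y": 0,"z": 0,"ax": 0,"ay": 0,"az": 0},
  {"x": 0.002,"y": 0,"z": 0,"ax": 0,"ay": 0,"az": 0},
])

```text
t: 12.43
tcp_pos: [0.5013, 0.3266, 0.1703]
tool_rot: [0.545, 0.453, -0.539, 0.455]
force: [-2.5, -1.1, 12.3]
finger_gap: 0.258
```

>>> apply_moves([
  {"x": -0.005,"y": 0,"z": 0,"ax": 0,"ay": 0,"az": 0},
  {"x": -0.01,"y": -0.001,"z": 0,"ax": 0,"ay": 0,"az": 0},
  {"x": -0.015,"y": 0,"z": 0,"ax": 0,"ay": 0,"az": 0},
  {"x": -0.015,"y": 0,"z": 0,"ax": 0,"ay": 0,"az": 0},
  {"x": 0,"y": 0,"z": 0,"ax": 0,"ay": 0,"az": 0},
  {"x": 0,"y": 0,"z": 0,"ax": 0,"ay": 0,"az": 0},
])

```text
t: 12.93
tcp_pos: [0.498, 0.3262, 0.2157]
tool_rot: [0.543, 0.454, -0.541, 0.454]
force: [-0.3, 0.3, -1.9]
finger_gap: 0.254
```

```bash
python3 go.py .4985 .3245 .31
```

```text
t 12.93 tcp [0.498  0.3262 0.2157] F [-0.31  0.28 -1.93] T [-0.    0.05 -0.01] gap 0.254 q [0.39 0.52 1.54 0.   1.07 0.57]
[[0.0026, 0.9845, -0.1756], [0.0016, -0.1756, -0.9845], [-1.0, 0.0023, -0.002]]
tool shift [-0.0943  0.001   0.0014]
tilt fix deg (tool axes) [ 0.   -0.12 -0.13]
```

>>> apply_moves([
  {"x": -0.015,"y": 0,"z": 0,"ax": 0,"ay": 0,"az": 0},
  {"x": -0.02,"y": 0,"z": 0,"ax": 0,"ay": 0,"az": 0},
  {"x": -0.02,"y": 0,"z": 0,"ax": 0,"ay": 0,"az": 0},
  {"x": -0.02,"y": 0,"z": 0,"ax": 0,"ay": 0,"az": 0},
  {"x": -0.015,"y": 0,"z": 0,"ax": 0,"ay": 0,"az": 0},
  {"x": 0,"y": 0,"z": 0,"ax": 0,"ay": 0,"az": 0},
  {"x": 0,"y": 0,"z": 0,"ax": 0,"ay": 0,"az": 0},
])

```text
t: 13.52
tcp_pos: [0.4943, 0.3247, 0.3]
tool_rot: [-0.538, -0.456, 0.546, -0.452]
force: [0.1, -1.0, -2.1]
finger_gap: 0.253
```

```bash
python3 go.py .493 -.34 .31
python3 - <<'E'
from h import *
a=imaging.snapshot("scene");b=imaging.snapshot("top")
save("packed.png",np.hstack([a[170:280,350:470],b[140:250,50:170]]),s=3.2)
E
```

```text
t 13.52 tcp [0.4943 0.3247 0.3   ] F [ 0.12 -1.03 -2.11] T [-0.   -0.01  0.06] gap 0.253 q [0.39 0.43 1.45 0.   1.27 0.57]
[[-0.0124, 0.9843, -0.1759], [-0.0041, -0.176, -0.9844], [-0.9999, -0.0115, 0.0062]]
tool shift [-0.0073  0.1156  0.6547]
tilt fix deg (tool axes) [-0.    0.36  0.66]
```

View pics/packed.png

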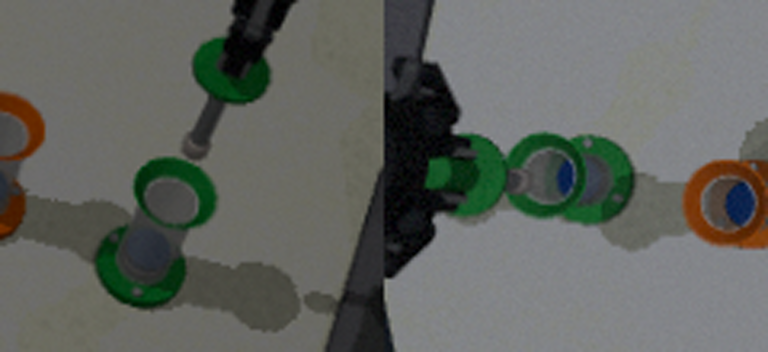

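The blue disc is now low in the tube (scene crop 148,247) and the rod is out. Returning in short runs.

>>> apply_moves([
  {"x": -0.007,"y": 0.0018,"z": 0.01,"ax": 0,"ay": 0.3,"az": 0.6},
  {"x": -0.003,"y": 0.0036,"z": 0.02,"ax": 0,"ay": 0,"az": 0},
  {"x": 0,"y": 0.0044,"z": 0.025,"ax": 0,"ay": 0,"az": 0},
  {"x": 0,"y": 0.0044,"z": 0.025,"ax": 0,"ay": 0,"az": 0},
  {"x": 0,"y": 0.0044,"z": 0.025,"ax": 0,"ay": 0,"az": 0},
  {"x": 0,"y": 0.0044,"z": 0.025,"ax": 0,"ay": 0,"az": 0},
  {"x": 0,"y": 0.0044,"z": 0.025,"ax": 0,"ay": 0,"az": 0},
  {"x": 0,"y": 0.0028,"z": 0.015,"ax": 0,"ay": 0,"az": 0},
  {"x": 0,"y": 0,"z": 0,"ax": 0,"ay": 0,"az": 0},
])

```text
t: 14.37
tcp_pos: [0.4877, 0.1402, 0.3016]
tool_rot: [-0.535, -0.457, 0.548, -0.453]
force: [-0.8, -0.6, -1.2]
finger_gap: 0.259
```

```bash
python3 go.py .493 -.34 .31
```

```text
t 14.37 tcp [0.4877 0.1402 0.3016] F [-0.83 -0.59 -1.21] T [ 0.04  0.   -0.07] gap 0.259 q [ 0.06  0.31  1.64 -0.01  1.2   0.24]
[[-0.0171, 0.9851, -0.1711], [-0.0082, -0.1713, -0.9852], [-0.9998, -0.0154, 0.011]]
tool shift [-0.0045  0.0873  0.4723]
tilt fix deg (tool axes) [-0.    0.63  0.88]
```

>>> apply_moves([
  {"x": -0.008,"y": 0.0018,"z": 0.01,"ax": 0,"ay": 0.6,"az": 0.9},
  {"x": -0.001,"y": 0.0036,"z": 0.02,"ax": 0,"ay": 0,"az": 0.1},
  {"x": -0.001,"y": 0.0046,"z": 0.025,"ax": 0,"ay": 0,"az": 0.1},
  {"x": -0.001,"y": 0.0046,"z": 0.025,"ax": 0,"ay": 0,"az": 0.1},
  {"x": -0.001,"y": 0.0046,"z": 0.025,"ax": 0,"ay": 0,"az": 0.1},
  {"x": -0.001,"y": 0.0046,"z": 0.025,"ax": 0,"ay": 0,"az": 0.1},
  {"x": -0.001,"y": 0.0046,"z": 0.025,"ax": 0,"ay": 0,"az": 0.1},
  {"x": 0,"y": 0.0028,"z": 0.015,"ax": 0,"ay": 0,"az": 0},
  {"x": 0,"y": 0,"z": 0,"ax": 0,"ay": 0,"az": 0},
])

```text
t: 15.12
tcp_pos: [0.4845, -0.0385, 0.3116]
tool_rot: [0.542, 0.455, -0.54, 0.456]
force: [0.5, -0.2, -1.0]
finger_gap: 0.262
```

```bash
python3 go.py .493 -.34 .31
```

```text
t 15.12 tcp [ 0.4845 -0.0385  0.3116] F [ 0.5  -0.25 -1.03] T [0.01 0.01 0.02] gap 0.262 q [-0.31  0.26  1.69  0.    1.19 -0.14]
[[0.0034, 0.9855, -0.1695], [0.0006, -0.1695, -0.9855], [-1.0, 0.0032, -0.0011]]
tool shift [0.0015 0.0595 0.2957]
tilt fix deg (tool axes) [-0.   -0.07 -0.18]
```

>>> apply_moves([
  {"x": 0,"y": 0.002,"z": 0.01,"ax": 0,"ay": 0,"az": 0},
  {"x": 0,"y": 0.004,"z": 0.02,"ax": 0,"ay": 0,"az": 0},
  {"x": -0.001,"y": 0.005,"z": 0.025,"ax": 0,"ay": 0,"az": 0.1},
  {"x": -0.001,"y": 0.005,"z": 0.025,"ax": 0,"ay": 0,"az": 0.1},
  {"x": -0.001,"y": 0.005,"z": 0.025,"ax": 0,"ay": 0,"az": 0.1},
  {"x": -0.001,"y": 0.005,"z": 0.025,"ax": 0,"ay": 0,"az": 0.1},
  {"x": -0.001,"y": 0.005,"z": 0.025,"ax": 0,"ay": 0,"az": 0.1},
  {"x": 0,"y": 0.0028,"z": 0.015,"ax": 0,"ay": 0,"az": 0},
  {"x": 0,"y": 0,"z": 0,"ax": 0,"ay": 0,"az": 0},
])

```text
t: 15.87
tcp_pos: [0.4881, -0.2132, 0.3129]
tool_rot: [0.541, 0.458, -0.535, 0.459]
force: [-0.4, 0.4, -1.0]
finger_gap: 0.26
```

```bash
python3 go.py .493 -.34 .31
```

```text
t 15.87 tcp [ 0.4881 -0.2132  0.3129] F [-0.36  0.4  -1.01] T [0.   0.   0.02] gap 0.26 q [-0.63  0.33  1.59  0.01  1.23 -0.47]
[[0.0071, 0.9873, -0.1584], [0.0045, -0.1585, -0.9874], [-1.0, 0.0063, -0.0056]]
tool shift [0.0024 0.0249 0.1244]
tilt fix deg (tool axes) [ 0.   -0.32 -0.36]
```

>>> apply_moves([
  {"x": 0,"y": 0.002,"z": 0.01,"ax": 0,"ay": -0.3,"az": -0.3},
  {"x": 0,"y": 0.004,"z": 0.02,"ax": 0,"ay": 0,"az": 0},
  {"x": 0,"y": 0.005,"z": 0.025,"ax": 0,"ay": 0,"az": 0},
  {"x": 0,"y": 0.005,"z": 0.025,"ax": 0,"ay": 0,"az": 0},
  {"x": 0,"y": 0.003,"z": 0.02,"ax": 0,"ay": 0,"az": 0},
  {"x": 0,"y": 0.002,"z": 0.01,"ax": 0,"ay": 0,"az": 0},
  {"x": 0,"y": 0,"z": 0,"ax": 0,"ay": 0,"az": 0},
  {"x": 0,"y": 0,"z": 0,"ax": 0,"ay": 0,"az": 0},
])

```text
t: 16.53
tcp_pos: [0.4923, -0.3218, 0.3096]
tool_rot: [0.536, 0.465, -0.536, 0.458]
force: [0.1, -0.1, -0.6]
finger_gap: 0.253
```

```bash
python3 go.py .493 -.34 .31
```

```text
t 16.53 tcp [ 0.4923 -0.3218  0.3096] F [ 0.14 -0.06 -0.61] T [-0.03 -0.05 -0.03] gap 0.253 q [-0.77  0.42  1.45  0.    1.29 -0.62]
[[-0.0057, 0.989, -0.1477], [0.0072, -0.1476, -0.989], [-1.0, -0.0067, -0.0062]]
tool shift [-0.0005  0.0034  0.0179]
tilt fix deg (tool axes) [ 0.   -0.36  0.39]
```

>>> apply_moves([
  {"x": 0,"y": 0.0015,"z": 0.009,"ax": 0,"ay": -0.3,"az": 0.3},
  {"x": 0,"y": 0.0015,"z": 0.008,"ax": 0,"ay": 0,"az": 0},
  {"x": 0,"y": 0,"z": 0,"ax": 0,"ay": 0,"az": 0},
  {"x": 0,"y": 0,"z": 0,"ax": 0,"ay": 0,"az": 0},
])

```text
t: 16.87
tcp_pos: [0.493, -0.3359, 0.3093]
tool_rot: [0.535, 0.464, -0.534, 0.461]
force: [0.2, 0.1, -1.5]
finger_gap: 0.259
```

```bash
python3 go.py .493 -.34 .27
```

```text
t 16.87 tcp [ 0.493  -0.3359  0.3093] F [ 0.2   0.13 -1.53] T [-0.05 -0.03  0.  ] gap 0.259 q [-0.79  0.43  1.43  0.    1.29 -0.64]
[[-0.0024, 0.9897, -0.1431], [0.0035, -0.1431, -0.9897], [-1.0, -0.0028, -0.0031]]
tool shift [0.0393 0.0007 0.0042]
tilt fix deg (tool axes) [-0.   -0.18  0.16]
```

>>> apply_moves([
  {"x": 0.018,"y": 0.0005,"z": 0.004,"ax": 0,"ay": -0.1,"az": 0.1},
  {"x": 0.018,"y": 0,"z": 0,"ax": 0,"ay": 0,"az": 0},
  {"x": 0,"y": 0,"z": 0,"ax": 0,"ay": 0,"az": 0},
  {"x": 0,"y": 0,"z": 0,"ax": 0,"ay": 0,"az": 0},
])

```text
t: 17.2
tcp_pos: [0.4939, -0.3388, 0.2745]
tool_rot: [0.535, 0.463, -0.534, 0.464]
force: [0.4, 0.4, -0.2]
finger_gap: 0.26
```

```bash
python3 go.py .493 -.34 .152
python3 - <<'E'
from h import *
a=imaging.snapshot("scene");b=imaging.snapshot("top")
save("rack.png",np.hstack([a[90:200,90:230],b[130:240,300:440]]),s=2.8)
E
```

```text
t 17.2 tcp [ 0.4939 -0.3388  0.2745] F [ 0.43  0.36 -0.18] T [0.01 0.05 0.04] gap 0.26 q [-0.79  0.46  1.47  0.    1.2  -0.65]
[[0.002, 0.99, -0.1414], [-0.0005, -0.1414, -0.99], [-1.0, 0.002, 0.0002]]
tool shift [ 0.1225 -0.001   0.0013]
tilt fix deg (tool axes) [ 0.    0.01 -0.12]
```

View pics/rack.png

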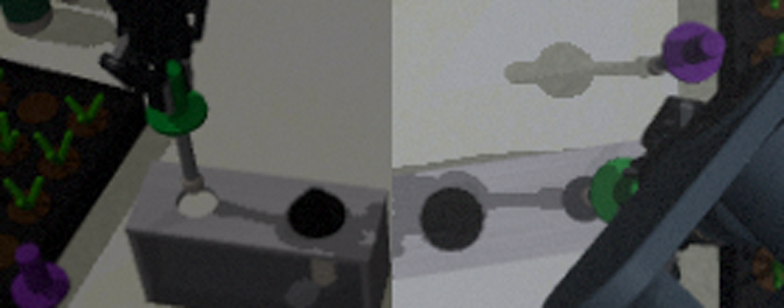

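The rod hangs upright, its foot at crop (193,187) just above the hole at (197,205). Lowering.

>>> apply_moves([
  {"x": 0.018,"y": -0.001,"z": 0.001,"ax": 0,"ay": 0,"az": -0.1},
  {"x": 0.018,"y": 0,"z": 0,"ax": 0,"ay": 0,"az": 0},
  {"x": 0.01,"y": 0,"z": 0,"ax": 0,"ay": 0,"az": 0},
  {"x": 0,"y": 0,"z": 0,"ax": 0,"ay": 0,"az": 0},
  {"x": 0,"y": 0,"z": 0,"ax": 0,"ay": 0,"az": 0},
])

```text
t: 17.72
tcp_pos: [0.4959, -0.3418, 0.2336]
tool_rot: [0.534, 0.459, -0.534, 0.468]
force: [0.6, 0.0, -1.5]
finger_gap: 0.259
```

```bash
python3 go.py .493 -.34 .152
```

```text
t 17.72 tcp [ 0.4959 -0.3418  0.2336] F [ 0.55  0.   -1.49] T [ 0.02 -0.04 -0.01] gap 0.259 q [-0.79  0.51  1.52  0.    1.1  -0.65]
[[0.0089, 0.9901, -0.1403], [-0.0087, -0.1403, -0.9901], [-0.9999, 0.01, 0.0074]]
tool shift [ 0.0816 -0.0039 -0.002 ]
tilt fix deg (tool axes) [ 0.    0.42 -0.57]
```

>>> apply_moves([
  {"x": 0.015,"y": -0.003,"z": -0.002,"ax": 0,"ay": 0.4,"az": -0.6},
  {"x": 0.015,"y": -0.001,"z": 0,"ax": 0,"ay": 0.1,"az": -0.2},
  {"x": 0,"y": 0,"z": 0,"ax": 0,"ay": 0,"az": 0},
  {"x": 0,"y": 0,"z": 0,"ax": 0,"ay": 0,"az": 0},
])

```text
t: 18.05
tcp_pos: [0.4937, -0.3405, 0.2049]
tool_rot: [-0.533, -0.463, 0.534, -0.464]
force: [0.5, -0.3, -1.6]
finger_gap: 0.256
```

```bash
python3 go.py .493 -.34 .152
```

```text
t 18.05 tcp [ 0.4937 -0.3405  0.2049] F [ 0.53 -0.31 -1.56] T [-0.02 -0.03  0.01] gap 0.256 q [-0.79  0.54  1.54 -0.    1.05 -0.65]
[[-0.0003, 0.9901, -0.1401], [-0.0016, -0.1401, -0.9901], [-1.0, -0.0001, 0.0017]]
tool shift [ 0.0529 -0.0008 -0.0005]
tilt fix deg (tool axes) [0.   0.1  0.01]
```

>>> apply_moves([
  {"x": 0.015,"y": -0.001,"z": -0.0005,"ax": 0,"ay": 0.1,"az": -0.2},
  {"x": 0.014,"y": -0.0005,"z": 0,"ax": 0,"ay": 0,"az": -0.1},
  {"x": 0,"y": 0,"z": 0,"ax": 0,"ay": 0,"az": 0},
  {"x": 0,"y": 0,"z": 0,"ax": 0,"ay": 0,"az": 0},
])

```text
t: 18.38
tcp_pos: [0.4939, -0.3413, 0.1782]
tool_rot: [-0.533, -0.463, 0.535, -0.464]
force: [-0.3, -0.1, -0.7]
finger_gap: 0.258
```

```bash
python3 go.py .493 -.34 .152
```

```text
t 18.38 tcp [ 0.4939 -0.3413  0.1782] F [-0.33 -0.08 -0.72] T [-0.02 -0.03  0.03] gap 0.258 q [-0.79  0.58  1.56 -0.    1.   -0.65]
[[-0.0015, 0.9902, -0.14], [-0.003, -0.14, -0.9901], [-1.0, -0.001, 0.0032]]
tool shift [ 0.0262 -0.001  -0.0013]
tilt fix deg (tool axes) [0.   0.18 0.06]
```

>>> apply_moves([
  {"x": 0.01,"y": -0.001,"z": -0.001,"ax": 0,"ay": 0.1,"az": 0},
  {"x": 0.007,"y": 0,"z": -0.0003,"ax": 0,"ay": 0,"az": 0},
  {"x": 0.003,"y": 0,"z": 0,"ax": 0,"ay": 0,"az": 0},
  {"x": 0,"y": 0,"z": 0,"ax": 0,"ay": 0,"az": 0},
  {"x": 0,"y": 0,"z": 0,"ax": 0,"ay": 0,"az": 0},
])

```text
t: 18.8
tcp_pos: [0.4944, -0.341, 0.1593]
tool_rot: [-0.533, -0.462, 0.534, -0.466]
force: [0.2, 0.3, -2.0]
finger_gap: 0.256
```

```bash
python3 go.py .493 -.34 .152
```

```text
t 18.8 tcp [ 0.4944 -0.341   0.1593] F [ 0.21  0.29 -1.99] T [-0.03  0.02  0.01] gap 0.256 q [-0.79  0.6   1.58 -0.    0.95 -0.65]
[[0.0025, 0.9902, -0.1399], [-0.0047, -0.1399, -0.9902], [-1.0, 0.0031, 0.0043]]
tool shift [ 0.0073 -0.0015 -0.0008]
tilt fix deg (tool axes) [-0.    0.24 -0.18]
```

>>> apply_moves([
  {"x": 0.003,"y": -0.0015,"z": -0.001,"ax": 0,"ay": 0.1,"az": -0.1},
  {"x": 0.003,"y": 0,"z": 0,"ax": 0,"ay": 0,"az": 0},
  {"x": 0,"y": 0,"z": 0,"ax": 0,"ay": 0,"az": 0},
])

```text
t: 19.05
tcp_pos: [0.4932, -0.3401, 0.1535]
tool_rot: [-0.533, -0.462, 0.534, -0.465]
force: [-0.2, 0.2, -1.3]
finger_gap: 0.259
```

>>> apply_moves([
  {"x": 0.002,"y": 0,"z": 0,"ax": 0,"ay": 0,"az": 0},
  {"x": 0,"y": 0,"z": 0,"ax": 0,"ay": 0,"az": 0},
])

```text
t: 19.22
tcp_pos: [0.493, -0.3402, 0.1529]
tool_rot: [-0.533, -0.462, 0.534, -0.465]
force: [-0.6, 1.1, -0.3]
finger_gap: 0.259
```

```bash
python3 go.py .493 -.34 .152
```

```text
t 19.22 tcp [ 0.493  -0.3402  0.1529] F [-0.64  1.06 -0.28] T [ 0.06  0.14 -0.03] gap 0.259 q [-0.79  0.61  1.59 -0.    0.94 -0.65]
[[0.0014, 0.9902, -0.1394], [-0.0041, -0.1394, -0.9902], [-1.0, 0.002, 0.0038]]
tool shift [ 0.0009 -0.0001 -0.0002]
tilt fix deg (tool axes) [ 0.    0.22 -0.11]
```

Seated, or within 1 mm of it. One more small press, then a soft release.

>>> apply_moves([
  {"x": 0.0015,"y": 0,"z": 0,"ax": 0,"ay": 0,"az": 0},
  {"x": 0,"y": 0,"z": 0,"ax": 0,"ay": 0,"az": 0},
  {"x": 0,"y": 0,"z": 0,"ax": 0,"ay": 0,"az": 0},
], squeeze=20)

```text
t: 19.47
tcp_pos: [0.4929, -0.3403, 0.153]
tool_rot: [-0.533, -0.462, 0.534, -0.466]
force: [-0.6, 0.7, -1.4]
finger_gap: 0.258
```

>>> apply_moves([
  {"x": 0,"y": 0,"z": 0,"ax": 0,"ay": 0,"az": 0},
  {"x": 0,"y": 0,"z": 0,"ax": 0,"ay": 0,"az": 0},
  {"x": 0,"y": 0,"z": 0,"ax": 0,"ay": 0,"az": 0},
  {"x": 0,"y": 0,"z": 0,"ax": 0,"ay": 0,"az": 0},
  {"x": 0,"y": 0,"z": 0,"ax": 0,"ay": 0,"az": 0},
  {"x": 0,"y": 0,"z": 0,"ax": 0,"ay": 0,"az": 0},
], fingers=-1)

```text
t: 19.97
tcp_pos: [0.4941, -0.3411, 0.1527]
tool_rot: [-0.533, -0.461, 0.534, -0.467]
force: [-0.3, -0.0, 0.4]
finger_gap: 0.997
```

```bash
python3 go.py .493 -.34 .152
```

```text
t 19.97 tcp [ 0.4941 -0.3411  0.1527] F [-0.28 -0.    0.38] T [0.06 0.02 0.04] gap 0.997 q [-0.79  0.61  1.59 -0.    0.93 -0.65]
[[0.0044, 0.9902, -0.1397], [-0.0065, -0.1396, -0.9902], [-1.0, 0.0053, 0.0058]]
tool shift [ 0.0007 -0.0013 -0.0009]
tilt fix deg (tool axes) [-0.    0.33 -0.3 ]
```

Retreating straight up, then swinging aside so the cameras see the rod.

>>> apply_moves([
  {"x": -0.015,"y": -0.001,"z": 0,"ax": 0,"ay": 0.3,"az": -0.3},
  {"x": -0.02,"y": 0,"z": 0,"ax": 0,"ay": 0,"az": 0},
  {"x": -0.02,"y": 0,"z": 0,"ax": 0,"ay": 0,"az": 0},
  {"x": -0.025,"y": 0,"z": 0,"ax": 0,"ay": 0,"az": 0},
  {"x": -0.025,"y": 0,"z": 0,"ax": 0,"ay": 0,"az": 0},
  {"x": 0,"y": 0,"z": 0,"ax": 0,"ay": 0,"az": 0},
])

```text
t: 20.47
tcp_pos: [0.4922, -0.34, 0.2591]
tool_rot: [-0.534, -0.466, 0.534, -0.461]
force: [0.7, -0.7, 0.7]
finger_gap: 1.002
```

>>> apply_moves([
  {"x": 0,"y": 0,"z": -0.02,"ax": 0,"ay": 0,"az": 0},
  {"x": 0,"y": 0,"z": -0.03,"ax": 0,"ay": 0,"az": 0},
  {"x": 0,"y": 0,"z": -0.03,"ax": 0,"ay": 0,"az": 0},
  {"x": 0,"y": 0,"z": -0.03,"ax": 0,"ay": 0,"az": 0},
  {"x": 0,"y": 0,"z": -0.03,"ax": 0,"ay": 0,"az": 0},
  {"x": 0,"y": 0,"z": -0.03,"ax": 0,"ay": 0,"az": 0},
  {"x": 0,"y": 0,"z": -0.02,"ax": 0,"ay": 0,"az": 0},
  {"x": 0,"y": 0,"z": 0,"ax": 0,"ay": 0,"az": 0},
  {"x": 0,"y": 0,"z": 0,"ax": 0,"ay": 0,"az": 0},
])

```text
t: 21.22
tcp_pos: [0.5192, -0.1466, 0.2577]
tool_rot: [-0.534, -0.463, 0.535, -0.462]
force: [0.9, -0.6, 0.0]
finger_gap: 1.003
```

```bash
python3 go.py
python3 - <<'E'
from h import *
a=imaging.snapshot("scene");b=imaging.snapshot("top")
save("end.png",np.vstack([np.hstack([a[110:200,90:220],b[160:250,300:430]]),np.hstack([a[190:280,310:440],b[150:240,60:190]])]),s=3)
for c in("scene","top"): print([(np.round(r["at"],4),round(r["p"],2)) for r in finder.mark_of("rod_grip",c)])
E
```

```text
t 21.22 tcp [ 0.5192 -0.1466  0.2577] F [ 0.86 -0.63  0.05] T [-0.1  -0.03 -0.03] gap 1.003 q [-0.48  0.4   1.63 -0.    1.11 -0.34]
[[-0.0029, 0.9895, -0.1443], [0.0009, -0.1443, -0.9895], [-1.0, -0.003, -0.0005]]
tilt fix deg (tool axes) [ 0.   -0.03  0.17]
[(array([ 0.6267, -0.4403,  0.1302]), 0.84), (array([ 0.4947, -0.3387,  0.1489]), 0.72)]
[(array([ 0.6271, -0.4378,  0.1319]), 0.96), (array([ 0.4859, -0.3364,  0.1486]), 0.89)]
```

View pics/end.png

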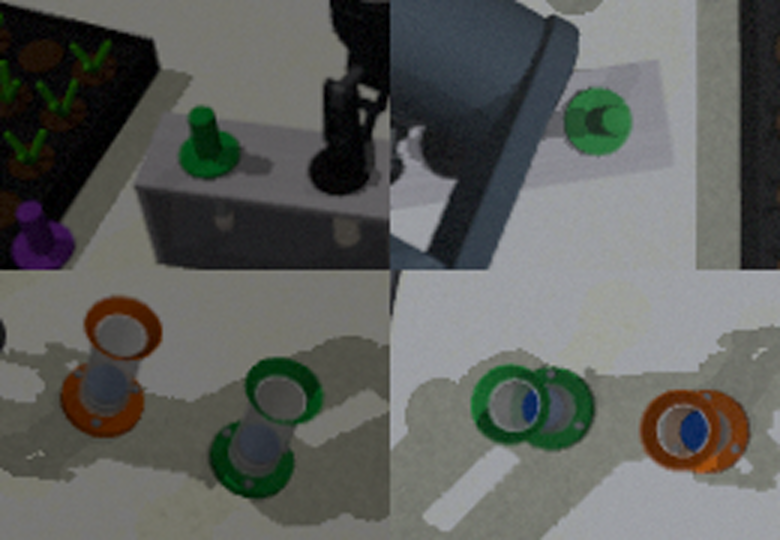

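The rod stands upright in its hole (scene crop 208,140), the discs are low in the green tube (crop 257,440), and the gripper is clear of everything. Handing in.

```bash
python3 -c "
from station import order
print(order.sign_off())"
```

```text
the job is handed in; nothing more can be done
None
```

I packed both filter discs to the bottom of the green-footed tube with the green-handled rod. I then hung the rod back in its own hole, let go and handed the job in at about 21 s of the 51 s allowed. The hand-in gives no verdict, so the results below are my own checks.

- **Packing:** the rod met a hard stop at TCP height 0.170 m, where the given sizes put fully packed. I held it there for about 0.3 s, with wrist readings between 12 and 25 N. That briefly went over the 10–20 N you called a firm press. The disc joints can't be read directly; the pictures show the blue disc at the bottom.
- **Rod back in the rack:** it stands upright in its original hole. The release pose was within about 1 mm of the grasp pose, and the network's rod position is within about 3 mm of the first readings.
- **Gripper:** it is open and about 90 mm above the brush, touching nothing.
- **Disagreements:**
  - The two cameras' readings of the rod differed by up to 9 mm in x; I used averages and the grasp itself.
  - Long sideways moves overshot or drifted, once tilting the tool 3.3° and dropping it 25 mm. I corrected this in the air without touching anything.

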